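Back off a pump adjuster's knurled lock ring by two full turns

ROBOT

A 6-joint arm with a two-finger parallel gripper is mounted at the origin on the work surface. World frame = base frame: x ahead of the robot, y to its left, z up, the work surface at z = 0. Lengths are in mm, angles in rad, forces in N, time in s.
With the tool pointing down it reaches from about 325 to 850 mm from the base axis. Payload 15.5 kg.
Tool frame: the origin (TCP) lies at the very end of the fingers, on their centre line; the grasp point (between the pads) lies 19 mm behind it; z points along the fingers, y is the line along which they close (so a half turn about z gives the same grasp; the last joint's range is limited). The gripper opens to 91 mm and grips with 3 to 60 N. Pads are 32 mm wide; open, the fingers measure 118 mm over their backs; the gripper's body (76 mm by 178 mm) begins 60 mm behind the grasp point.
Start: joints at [-1.272, 0.494, 1.345, -0, 1.302, -0.096], TCP at [239.814, -577.162, 213.915] pointing down, gripper open.
Joint ranges: [-2.91, 2.91], [-0.82, 2.16], [0.22, 2.67], [-1.22, 4.37], [0.12, 2.79], [-3.08, 3.08]. Speed limits (rad/s): [1.89, 1.89, 2.57, 3.01, 3.01, 3.01].

INTERFACE

Orientations are given as a 3x3 rotation matrix whose columns are the frame's x, y, z axes.
In Python, from plant import arm, eyes gives the robot as it stands.
- The arm moves only by the tool carry_out, never from a script. Its argument "series" is a list that holds one entry, the list of rows, each a list of 7 numbers: the gripper's target within -1 to 1 (fully open at 1, half-way at 0, shut at -1), then the shift along the tool's x, y, z in mm, then the turn, a rotation vector about the tool's x, y, z in degrees. In form: [[[fingers, x, y, z, ax, ay, az], ...]]. A call has 1 to 8 rows; each row shifts and turns the commanded pose from where the row before left it, along the tool's axes as they then stand; what a row does not reach is not made up. A row lasts 1/12 s, in which the tool goes at most 41.7 mm and 7.16 degrees, less where a joint would pass 70% of its speed; a pose out of reach is approached as far as the arm can. A call is refused whole if a number of a shift passes 41.7 or a number of a turn 7.16, either way. A call with a gripper value outside its range is refused whole. The fingers move at their own pace and stop on an object; the grip force is fixed at half the most. Time passes only in rows, so rows that do not move let the fingers close. It gives the time, the measured TCP pose, the force and the opening at its end, in the units of the state.
- arm.observe(): the state, without advancing time (a new reading comes with each control period).
- eyes.camera(name): name is "scene" or "top"; returns a dict with "img" (400x640x3 uint8, red, green, blue), "vfov" (degrees; the focal length in pixels is half the picture's height over the tangent of half this angle, whatever the lens; pixels are square), "cx", "cy" (the principal point, pixels), "extrinsics" (4x4, takes a point from world to camera coordinates). Camera axes: x right, y up, looking along -z (the intrinsics and any distortion apply to the point x, -y, -z); pixel columns grow to the right and rows downward; lengths in mm; the calibration is good to about 2 mm. A picture is of the moment at which its call begins. There is no depth.
- arm.finish_job(): hands the job in, once; it reports no verdict.
The state is a dict: "time": time; "joint_positions": joint angles; "qvel": joint speeds; "effort": joint torques, N m; "tool_pos": TCP position; "eef_rot": TCP orientation; "contact_force": force on the tool from outside, world axes, zero at the start; "moment": the same for the moment, N m; "grip_width": opening from 0.0 (shut) to 1.0 (fully open).
Only numpy, scipy, OpenCV 4.12 (cv2) and the standard library are available. Lean on these libraries where they do the work, as an engineer would, in place of code of your own. Each camera call takes 0.05 s, during which the arm holds its last target. There are 200 camera calls.

TASK

Loosen the knurled lock ring on top of the yellow pump cover: push it round anticlockwise (seen from above) with your fingertips or the outside of your fingers, stroke after stroke, until it stands two full turns from tight and its slot lines up with the pointer. It was tight with the slot at the pointer and has already been eased off by less than one turn, so stop when the slot comes round to the pointer for the second time. Do not turn the small brass setting screw in its middle, pick nothing up, leave the bolt, hammer and bearing race where they are, and finish clear of everything.

Things in the scene. Friction and masses are not known exactly. Their poses are not given: they have to be found in the camera images.
- lock_ring (a joint): Turn (rad) of the lock ring about the vertical axis through ring_center, growing anticlockwise seen from above. 0 = tight, slot at the pointer; one turn loose = 6.283; two turns = 12.566 (wanted); stop at 18.85. Starts between 3.4 and 5.7. It needs about 0.1 N m (2 to 3 N along its rim), stays where it is left and does not rise as it turns.
- ring_center (a point): Point on the ring's axis at half its height, 117 mm above the bench; x axis towards the pointer, z up. The ring is a bare steel disc, 94 mm across over its knurling (32 upright round ridges, 3 mm proud of an 88 mm core), 26 mm tall: underside 104 mm, top 130 mm above the bench.
- ring_slot (a point): Middle of the dark slot in the ring's flat top, 34 mm off the axis; the slot is 20 mm long, radial, 5 mm wide. It turns with the ring.
- pump_cover: Yellow block, 215 mm (its x) by 190 mm, flat top 85 mm above the bench, on a 240 by 220 mm flange 16 mm thick; fixed to the bench. Origin under its middle, on the ring's axis. The ring sits on a 72 mm neck, its underside 19 mm above the cover's top, so fingertips beside the rim have that much room below the ring.
- pointer_tip (a point): Tip of the fixed pointer, a dark steel wedge 32 mm long, 23 mm wide at its back, 8 mm tall, lying on the cover's top, aimed at the ring's axis; the tip is 60 mm from the axis, 93 mm above the bench.
- setting_screw (a joint): Turn (rad) of the small brass setting screw in the middle of the ring: a slotted stub, 20 mm across, standing 16 mm above the ring's top. Starts at 0, turns very easily, must stay within 0.25 rad.
- cap_bolt: Loose dark steel bolt standing on its head on a far corner of the cover's top (about 85 mm along x and 70 mm along y from the axis, in the cover's frame): head 24 mm across and 16 mm tall, shank 16 mm across, 46 mm tall in all, its top 131 mm above the bench. Origin under its head.
- hammer_grip (a point): Point on the handle of a 280 mm hammer with a blue handle lying on the bench to the cover's +y side.
- bearing_race: Loose steel bearing race, 72 mm across, 20 mm tall, lying flat on the bench on the cover's -y side. Origin at the centre of its underside.

How it is judged (in metres and radians):
On the way:
1. the ring has come round to one full turn from tight (value of joint lock_ring above 6.283 rad).
At the end, for the whole second after the job is handed in: The lock ring is at rest two full turns from tight, its slot within 20 degrees (0.35 rad) of the pointer; the setting screw is within 0.25 rad of its start; the bolt, hammer and bearing race are within 20 mm of where they began (value of joint lock_ring between 12.216 and 12.916 rad and velocity of joint lock_ring between -0.05 and 0.05 rad/s and value of joint setting_screw between -0.25 and 0.25 rad and distance of each of cap_bolt, hammer_grip, bearing_race from where it was at the start of the episode below 0.02 m); the robot touches nothing.
It fails at once if the setting screw was turned by more than 0.25 rad (not (value of joint setting_screw between -0.25 and 0.25 rad)).
It fails at once if the cap bolt was moved or lifted by more than 20 mm (distance of cap_bolt from where it was at the start of the episode above 0.02 m).
It fails at once if the hammer was moved or lifted by more than 20 mm (distance of hammer_grip from where it was at the start of the episode above 0.02 m).
It fails at once if the bearing race was moved or lifted by more than 20 mm (distance of bearing_race from where it was at the start of the episode above 0.02 m).
It also fails if it takes over 72 s, if anything falls off the work surface, if the arm or the gripper's body presses on something with over 40 N, if the wrist force passes 120 N, or if a joint passes its speed limit or range.

## Working session

There is one attempt and no reset: what is moved stays moved. The work goes in short steps, Python scripts to look and compute and a tool call to move; the robot and the scene stay as the last step left them, time stands still between calls to the robot, and variables do not carry over. Pictures are saved under pics/ and viewed, on a budget of 10 in all, crops included, one or two more only if the job needs it, and the job is handed in when it is done.

Besides the shell and the picture viewer there is one more tool, called after ">>>" in YAML: its name, and indented under it one key for each argument. carry_out: Moves the arm, as the interface text tells. Its arguments: {"type":"object","properties":{"series":{"type":"array","items":{"type":"array","items":{"type":"array","items":{"type":"number"}}}}},"required":["series"]}

```bash
mkdir -p pics; ls; cat > h.py <<'E'
import numpy as np, cv2
from plant import arm, eyes
def shot(n,name,crop=None,s=1):
    c=eyes.camera(n); im=c["img"][:,:,::-1]
    np.savez('pics/'+name+'.npz',**{k:c[k] for k in c})
    if crop: x0,y0,x1,y1=crop; im=im[y0:y1,x0:x1]
    if s!=1: im=cv2.resize(im,None,fx=s,fy=s,interpolation=cv2.INTER_CUBIC)
    cv2.imwrite('pics/'+name+'.png',im); return c
def ray(c,u,v):
    f=200/np.tan(np.radians(float(c["vfov"]))/2); E=c["extrinsics"]
    d=np.array([(u-c["cx"])/f,-(v-c["cy"])/f,-1.]); R=E[:3,:3]
    return -R.T@E[:3,3], R.T@d
def at(c,u,v,z):
    o,d=ray(c,u,v); return o+d*(z-o[2])/d[2]
def px(c,p):
    f=200/np.tan(np.radians(float(c["vfov"]))/2); q=c["extrinsics"]@np.append(p,1)
    return c["cx"]+f*q[0]/-q[2], c["cy"]-f*q[1]/-q[2]
E
python3 - <<'E'
from h import *
a=shot("top","t0");b=shot("scene","s0")
for c in(a,b): print({k:c[k] for k in c if k!="img"})
print(arm.observe())
E
```

```text
pics
{'vfov': 49.04460108056579, 'cx': 321.7590209887854, 'cy': 197.8182401143891, 'extrinsics': array([[ 9.83636262e-03, -9.99950379e-01,  1.57670059e-03,
         6.34705361e+01],
       [ 9.96614299e-01,  9.93223763e-03,  8.16167233e-02,
        -5.97889023e+02],
       [-8.16283335e-02,  7.68550666e-04,  9.96662543e-01,
        -8.97354967e+02],
       [ 0.00000000e+00,  0.00000000e+00,  0.00000000e+00,
         1.00000000e+00]])}
{'vfov': 57.9481878640224, 'cx': 317.5179209500807, 'cy': 200.86229087548404, 'extrinsics': array([[ 7.62776659e-01,  6.46353777e-01,  1.99640624e-02,
        -4.94193416e+02],
       [-4.03132042e-01,  4.51152592e-01,  7.96207194e-01,
         1.04091101e+02],
       [ 5.05624689e-01, -6.15376417e-01,  6.04694584e-01,
        -1.03663855e+03],
       [ 0.00000000e+00,  0.00000000e+00,  0.00000000e+00,
         1.00000000e+00]])}
{'time': 0.1, 'joint_positions': array([-1.27249532e+00,  4.94100717e-01,  1.34603944e+00, -2.37380120e-06,
        1.30249586e+00, -9.55265148e-02]), 'qvel': array([ 0.00194401, -0.00121301, -0.00074408,  0.00036631, -0.00083589,
        0.00098158]), 'effort': array([ 1.76712609e-03, -8.80237484e+01, -3.82543266e+01,  7.10939965e-02,
        4.83120361e-02, -2.75221493e-05]), 'tool_pos': array([ 239.71977863, -576.84861523,  213.42060291]), 'eef_rot': array([[ 9.23446882e-01,  3.83726154e-01, -3.08828774e-04],
       [ 3.83726266e-01, -9.23446349e-01,  9.96612701e-04],
       [ 9.72395552e-05, -1.03882460e-03, -9.99999456e-01]]), 'contact_force': array([-0.56986284,  0.64510845, -1.03497228]), 'moment': array([-0.01534226,  0.02908352,  0.02552745]), 'grip_width': 0.9984257903076654}
```

View pics/t0.png

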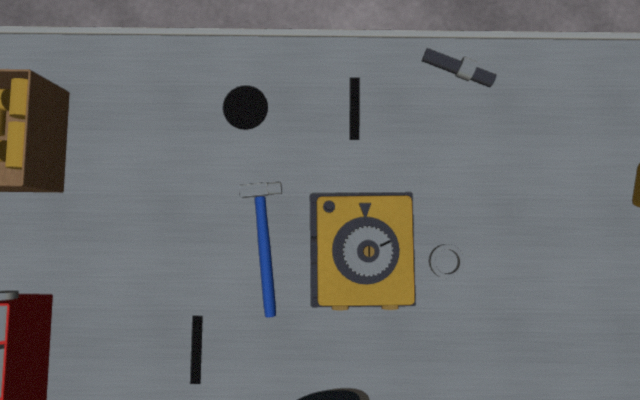

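View pics/s0.png

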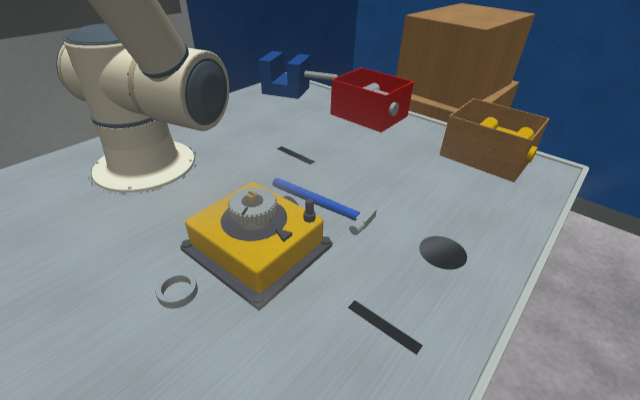

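The top view shows the ring at about (368,251), its slot at about (386,242), the pointer tip at (365,217), the bolt at (329,206), the hammer on the left and the race at (444,260). I'll enlarge the crop and compute positions.

```bash
python3 - <<'E'
from h import *
c=dict(np.load('pics/t0.npz'))
im=c["img"][185:315,300:470,::-1]
cv2.imwrite('pics/t0c.png',cv2.resize(im,None,fx=4.5,fy=4.5,interpolation=cv2.INTER_CUBIC))
P=lambda u,v,z:print(np.round(at(c,u,v,z),1))
P(368.5,251,130);P(365,217,93);P(386,242,130);P(329,206,131);P(444.5,260,20)
E
```

```text
[491.1 -17.6 130. ]
[555.1 -14.8  93. ]
[507.9 -49.9 130. ]
[573.4  55.9 131. ]
[ 469.8 -188.3   20. ]
```

View pics/t0c.png

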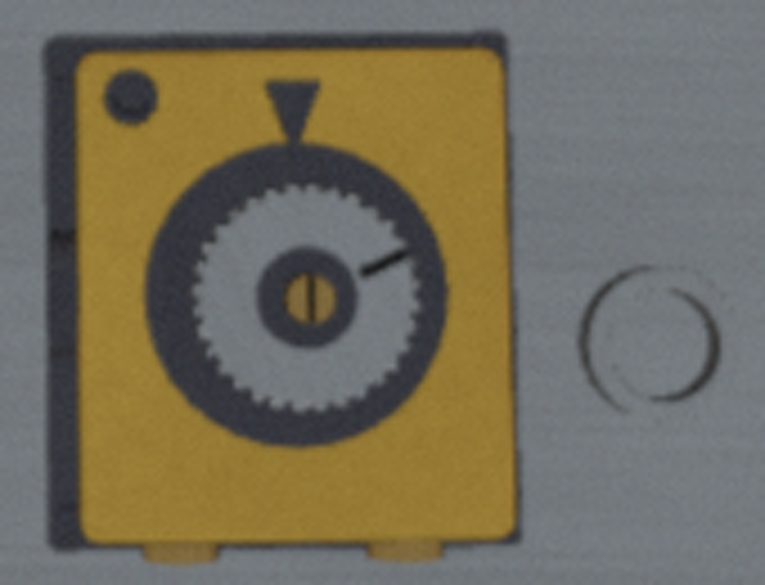

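>>> carry_out:
  series:
    - [[-1,29,-29,0,0,0,0],[-1,29,-29,0,0,0,0],[-1,29,-29,0,0,0,0],[-1,29,-29,0,0,0,0],[-1,29,-29,0,0,0,0],[-1,29,-29,0,0,0,0],[-1,29,-29,0,0,0,0],[-1,29,-29,0,0,0,0]]

```text
time: 0.77
tool_pos: [365.2, -272.0, 213.8]
eef_rot: [[0.924, 0.383, -0.0], [0.383, -0.924, 0.0], [-0.0, -0.0, -1.0]]
contact_force: [1.4, -0.8, -0.3]
grip_width: 0.446
```

>>> carry_out:
  series:
    - [[-1,29,-29,0,0,0,0],[-1,29,-29,0,0,0,0],[-1,29,-29,0,0,0,0],[-1,29,-29,0,0,0,0],[-1,29,-29,0,0,0,0],[-1,29,-29,0,0,0,0],[-1,29,-29,0,0,0,0],[-1,29,-29,0,0,0,0]]

```text
time: 1.43
tool_pos: [490.4, 31.5, 213.9]
eef_rot: [[0.923, 0.384, -0.0], [0.384, -0.923, -0.0], [-0.0, -0.0, -1.0]]
contact_force: [0.7, -1.5, 0.7]
grip_width: 0.002
```

>>> carry_out:
  series:
    - [[-1,0,0,0,0,0,7],[-1,0,0,0,0,0,7],[-1,0,0,0,0,0,7],[-1,0,0,0,0,0,7],[-1,0,0,0,0,0,7],[-1,0,0,0,0,0,7],[-1,0,0,0,0,0,7],[-1,0,0,0,0,0,7]]

```text
time: 2.1
tool_pos: [490.0, 29.4, 213.7]
eef_rot: [[0.831, -0.556, -0.001], [-0.556, -0.831, 0.0], [-0.001, 0.0, -1.0]]
contact_force: [-0.1, 0.1, 0.2]
grip_width: 0.004
```

>>> carry_out:
  series:
    - [[-1,0,0,0,0,0,7],[-1,0,0,0,0,0,7],[-1,0,0,0,0,0,7],[-1,0,0,0,0,0,6],[-1,0,0,0,0,0,0]]

```text
time: 2.52
tool_pos: [490.1, 29.4, 213.7]
eef_rot: [[0.489, -0.873, -0.001], [-0.873, -0.489, 0.0], [-0.0, 0.0, -1.0]]
contact_force: [-0.1, -0.7, 0.1]
grip_width: 0.006
```

>>> carry_out:
  series:
    - [[-1,-20.7,-29.5,0,0,0,0],[-1,0,0,30,0,0,0],[-1,0,0,30,0,0,0],[-1,0,0,25,0,0,0],[-1,0,0,20,0,0,0],[-1,0,0,0,0,0,0]]

```text
time: 3.02
tool_pos: [503.5, 61.9, 105.7]
eef_rot: [[0.497, -0.868, -0.006], [-0.868, -0.497, -0.0], [-0.003, 0.005, -1.0]]
contact_force: [-0.8, -0.1, -1.0]
grip_width: 0.005
```

```bash
python3 - <<'E'
from h import *
shot("scene","s1",(170,140,350,275),4.4)
c=shot("top","t1",(300,185,470,315),4.5)
cv2.imwrite('pics/b1.png',np.vstack([cv2.resize(cv2.imread('pics/s1.png'),(400,300)),cv2.resize(cv2.imread('pics/t1.png'),(400,300))]))
print(arm.observe()["contact_force"],arm.observe()["joint_positions"])
E
```

```text
[ 0.19079102 -0.28470094  1.1977868 ] [ 4.54539535e-03  4.72232465e-01  1.74827167e+00 -1.56313261e-05
  9.22304847e-01  2.62781329e+00]
```

View pics/b1.png

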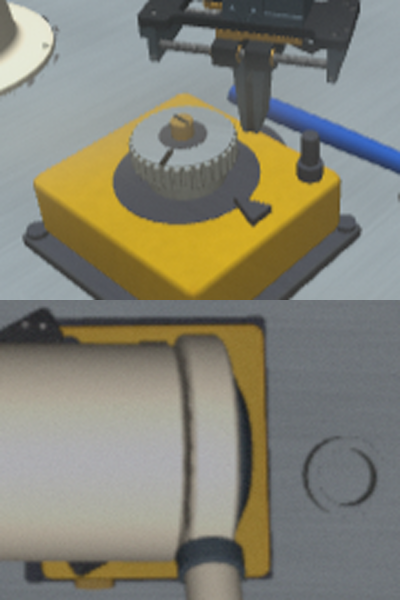

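>>> carry_out:
  series:
    - [[-1,3.8,3.2,0,0,0,0],[-1,3.8,3.2,0,0,0,0],[-1,1.5,1.3,0,0,0,0],[-1,0,0,0,0,0,0]]

```text
time: 3.45
tool_pos: [503.8, 49.5, 109.8]
eef_rot: [[0.493, -0.87, 0.001], [-0.87, -0.493, -0.0], [0.001, -0.001, -1.0]]
contact_force: [-0.6, -0.8, -1.0]
grip_width: 0.006
```

>>> carry_out:
  series:
    - [[-1,1.5,1.3,0,0,0,0],[-1,0,0,0,0,0,0]]

```text
time: 3.62
tool_pos: [503.5, 48.5, 109.4]
eef_rot: [[0.493, -0.87, 0.001], [-0.87, -0.493, 0.001], [-0.0, -0.001, -1.0]]
contact_force: [0.3, 5.1, 3.0]
grip_width: 0.004
```

>>> carry_out:
  series:
    - [[-1,1.5,1.3,0,0,0,0],[-1,0,0,0,0,0,0]]

```text
time: 3.78
tool_pos: [503.7, 47.9, 109.5]
eef_rot: [[0.493, -0.87, 0.002], [-0.87, -0.493, 0.003], [-0.001, -0.004, -1.0]]
contact_force: [4.0, 19.1, 3.2]
grip_width: 0.003
```

>>> carry_out:
  series:
    - [[-1,1.5,1.3,0,0,0,0],[-1,0,0,0,0,0,0]]

```text
time: 3.95
tool_pos: [504.0, 47.3, 109.7]
eef_rot: [[0.492, -0.87, 0.004], [-0.87, -0.492, 0.005], [-0.003, -0.006, -1.0]]
contact_force: [6.0, 35.4, 0.9]
grip_width: 0.008
```

>>> carry_out:
  series:
    - [[-1,-1.1,-1.0,0,0,0,0],[-1,-4.65,6.28,0,0,0,-7],[-1,-4.65,6.28,0,0,0,-7],[-1,-4.65,6.28,0,0,0,-7],[-1,-4.65,6.28,0,0,0,-7],[-1,0,0,0,0,0,0]]

```text
time: 4.45
tool_pos: [470.9, 43.9, 109.2]
eef_rot: [[0.848, -0.53, 0.0], [-0.53, -0.848, 0.0], [-0.0, -0.0, -1.0]]
contact_force: [-0.1, 0.7, 0.2]
grip_width: 0.006
```

```bash
python3 - <<'E'
from h import *
shot("scene","s2",(190,150,340,250),5)
print(arm.observe()["contact_force"],arm.observe()["moment"])
E
```

```text
[ 0.20050124 -0.17574328 -0.64889912] [ 0.13358356  0.05118145 -0.05313832]
```

View pics/s2.png

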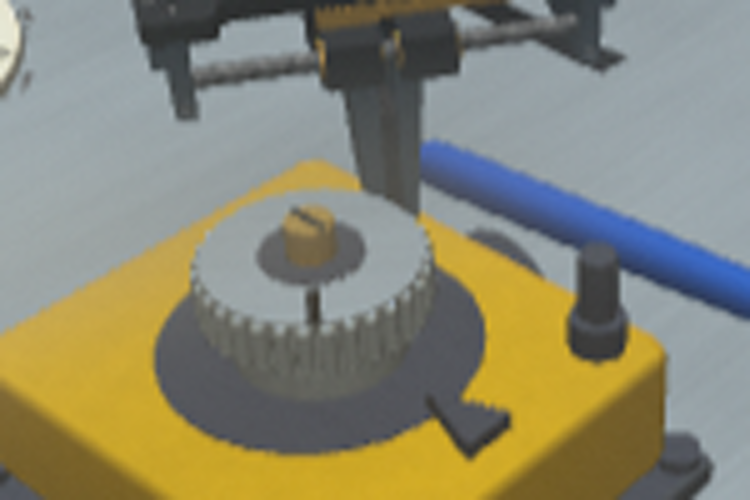

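```bash
cat >> h.py <<'E'
def slot(c,u,v,C=(490.8,-16.8)):
    p=at(c,u,v,130); d=p[:2]-C; return np.round(p,1),np.hypot(*d),np.degrees(np.arctan2(d[1],d[0]))
E
python3 - <<'E'
from h import *
a=dict(np.load('pics/s0.npz'));b=dict(np.load('pics/s2.npz'))
print("center scene", at(b,190+312/5,150+257/5,130), "pointer",at(b,190+428/5,150+396/5,93))
print(slot(b,190+313/5,150+308/5))
im=a["img"][150:250,190:340,::-1]
cv2.imwrite('pics/s0c.png',cv2.resize(im,None,fx=5,fy=5,interpolation=cv2.INTER_CUBIC))
for t in (-70,-65,-60,-45,-40,-35,-30,0): print(t,np.round((np.array(px(b,(490.8+34*np.cos(np.radians(t)),-16.8+34*np.sin(np.radians(t)),130)))-(190,150))*5))
E
```

```text
center scene [496.24196183 -19.02295414 130.        ] pointer [555.8593052  -17.86269472  93.        ]
(array([520.1, -39.6, 130. ]), np.float64(37.116232439659456), np.float64(-37.99337114297249))
-70 [263. 300.]
-65 [270. 301.]
-60 [278. 303.]
-45 [301. 304.]
-40 [309. 303.]
-35 [317. 302.]
-30 [325. 301.]
0 [367. 285.]
```

>>> carry_out:
  series:
    - [[-1,1.6,1.2,0,0,0,0],[-1,0,0,0,0,0,0]]

```text
time: 4.67
tool_pos: [472.0, 43.0, 109.0]
eef_rot: [[0.841, -0.541, -0.001], [-0.541, -0.841, 0.002], [-0.002, -0.001, -1.0]]
contact_force: [-5.7, 13.8, 9.9]
grip_width: 0.005
```

>>> carry_out:
  series:
    - [[-1,-4.36,6.48,0,0,0,-7],[-1,-4.36,6.48,0,0,0,-7],[-1,-4.36,6.48,0,0,0,-7],[-1,-4.36,6.48,0,0,0,-7]]

```text
time: 5.0
tool_pos: [445.9, 25.4, 109.0]
eef_rot: [[0.997, -0.076, -0.002], [-0.076, -0.997, 0.001], [-0.002, -0.001, -1.0]]
contact_force: [-4.4, 8.2, 8.4]
grip_width: 0.005
```

>>> carry_out:
  series:
    - [[-1,-4.36,6.48,0,0,0,-7],[-1,-4.36,6.48,0,0,0,-7],[-1,-4.36,6.48,0,0,0,-7],[-1,-4.36,6.48,0,0,0,-7],[-1,-4.36,6.48,0,0,0,-7],[-1,-4.36,6.48,0,0,0,-7],[-1,-4.36,6.48,0,0,0,-7],[-1,-4.36,6.48,0,0,0,-7]]

```text
time: 5.67
tool_pos: [432.1, -33.9, 108.9]
eef_rot: [[0.621, 0.784, -0.001], [0.784, -0.621, 0.0], [-0.0, -0.001, -1.0]]
contact_force: [-2.3, 2.5, 2.7]
grip_width: 0.008
```

```bash
python3 - <<'E'
from h import *
shot("scene","s3",(190,150,340,250),5)
print(arm.observe()["contact_force"],arm.observe()["tool_pos"])
E
```

```text
[-6.62646286 -2.75275086  3.6324285 ] [432.52359059 -34.95410081 108.87879707]
```

View pics/s3.png

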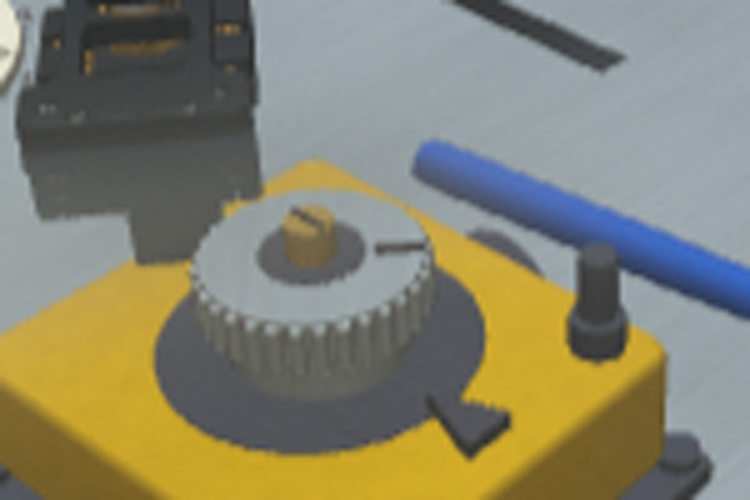

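>>> carry_out:
  series:
    - [[-1,-4.36,6.48,0,0,0,-7],[-1,-4.36,6.48,0,0,0,-7],[-1,-4.36,6.48,0,0,0,-7],[-1,-4.36,6.48,0,0,0,-7],[-1,-4.36,6.48,0,0,0,-7],[-1,-4.36,6.48,0,0,0,-7],[-1,-4.36,6.48,0,0,0,-7],[-1,-4.36,6.48,0,0,0,-7]]

```text
time: 6.38
tool_pos: [472.8, -78.3, 108.7]
eef_rot: [[-0.3, 0.954, -0.001], [0.954, 0.3, 0.0], [0.001, -0.001, -1.0]]
contact_force: [-1.3, 0.4, -0.0]
grip_width: 0.003
```

```bash
python3 - <<'E'
from h import *
c=shot("scene","s4",(190,150,340,250),5)
o=arm.observe();print(o["contact_force"],o["tool_pos"],o["joint_positions"])
print(slot(c,190+400/5,150+247/5,(494,-17.5)))
E
```

```text
[ 0.73783776 -1.14793277 -0.48903748] [474.42592132 -78.90889697 108.86387964] [-2.88944433e-01  4.40609015e-01  1.81685478e+00 -2.00086668e-04
  8.83626652e-01 -6.04368992e-01]
(array([516.8,   7.9, 130. ]), np.float64(34.12340926226136), np.float64(48.13654589451362))
```

```bash
cat >> h.py <<'E'
def auto(c,C=(494,-17.5)):
    g=cv2.cvtColor(c["img"],cv2.COLOR_RGB2GRAY).astype(np.float32); T=np.arange(0,360,2.)
    m=np.array([[px(c,(C[0]+r*np.cos(np.radians(t)),C[1]+r*np.sin(np.radians(t)),130)) for r in (28,31,34,37,40)] for t in T],np.float32)
    s=cv2.remap(g,m[...,0],m[...,1],cv2.INTER_LINEAR).mean(1); k=np.argsort(s)[:6]
    return [(T[i],int(s[i])) for i in k], int(np.median(s))
E
python3 - <<'E'
from h import *
for n in("s0","s2","s3","s4"): print(n,auto(dict(np.load(f'pics/{n}.npz'))))
E
```

```text
s0 ([(np.float64(292.0), 68), (np.float64(294.0), 71), (np.float64(290.0), 81), (np.float64(296.0), 94), (np.float64(288.0), 110), (np.float64(298.0), 128)], 158)
s2 ([(np.float64(320.0), 63), (np.float64(318.0), 64), (np.float64(316.0), 84), (np.float64(322.0), 91), (np.float64(314.0), 111), (np.float64(150.0), 133)], 161)
s3 ([(np.float64(50.0), 89), (np.float64(52.0), 97), (np.float64(48.0), 98), (np.float64(46.0), 112), (np.float64(54.0), 112), (np.float64(44.0), 127)], 159)
s4 ([(np.float64(168.0), 77), (np.float64(166.0), 77), (np.float64(160.0), 77), (np.float64(162.0), 77), (np.float64(164.0), 77), (np.float64(170.0), 77)], 153)
```

```bash
cat >> h.py <<'E'
def prof(c,lo,hi,C=(494,-17.5)):
    g=cv2.cvtColor(c["img"],cv2.COLOR_RGB2GRAY).astype(np.float32); T=np.arange(lo,hi,4.)
    m=np.array([[px(c,(C[0]+r*np.cos(np.radians(t)),C[1]+r*np.sin(np.radians(t)),130)) for r in (28,31,34,37,40)] for t in T],np.float32)
    return [(int(t),int(s)) for t,s in zip(T,cv2.remap(g,m[...,0],m[...,1],cv2.INTER_LINEAR).mean(1))]
E
python3 - <<'E'
from h import *
print(prof(dict(np.load('pics/s4.npz')),40,220))
E
```

```text
[(40, 165), (44, 165), (48, 165), (52, 165), (56, 164), (60, 164), (64, 163), (68, 163), (72, 163), (76, 163), (80, 163), (84, 163), (88, 162), (92, 160), (96, 145), (100, 101), (104, 86), (108, 117), (112, 119), (116, 89), (120, 82), (124, 81), (128, 81), (132, 81), (136, 81), (140, 81), (144, 80), (148, 79), (152, 78), (156, 77), (160, 77), (164, 77), (168, 77), (172, 78), (176, 81), (180, 82), (184, 82), (188, 89), (192, 95), (196, 97), (200, 96), (204, 92), (208, 87), (212, 95), (216, 121)]
```

>>> carry_out:
  series:
    - [[-1,-3.6,7.1,0,0,0,-7],[-1,-4.36,6.48,0,0,0,-7],[-1,-4.36,6.48,0,0,0,-7],[-1,-4.36,6.48,0,0,0,-7],[-1,-4.36,6.48,0,0,0,-7],[-1,-4.36,6.48,0,0,0,-7],[-1,-4.36,6.48,0,0,0,-7],[-1,-4.36,6.48,0,0,0,-7]]

```text
time: 7.1
tool_pos: [532.8, -68.8, 108.8]
eef_rot: [[-0.958, 0.286, -0.001], [0.286, 0.958, -0.0], [0.0, -0.0, -1.0]]
contact_force: [-2.8, -1.8, 0.0]
grip_width: 0.006
```

```bash
python3 - <<'E'
from h import *
c=shot("scene","s5",(190,150,340,250),5)
o=arm.observe();print(o["contact_force"],o["tool_pos"],o["joint_positions"])
print(prof(c,90,250))
E
```

```text
[ 0.2844067  -0.6735646   0.12874443] [533.98742699 -68.16240903 108.85719908] [-2.37864093e-01  5.04130838e-01  1.67985950e+00 -7.32733704e-05
  9.56999569e-01 -1.52876745e+00]
[(90, 91), (94, 96), (98, 97), (102, 101), (106, 101), (110, 90), (114, 82), (118, 80), (122, 80), (126, 80), (130, 80), (134, 81), (138, 82), (142, 83), (146, 85), (150, 85), (154, 82), (158, 80), (162, 81), (166, 84), (170, 87), (174, 88), (178, 88), (182, 88), (186, 87), (190, 86), (194, 85), (198, 83), (202, 82), (206, 81), (210, 80), (214, 82), (218, 90), (222, 89), (226, 89), (230, 92), (234, 91), (238, 84), (242, 77), (246, 73)]
```

>>> carry_out:
  series:
    - [[-1,-3.6,7.1,0,0,0,-7],[-1,-4.36,6.48,0,0,0,-7],[-1,-4.36,6.48,0,0,0,-7],[-1,-4.36,6.48,0,0,0,-7],[-1,-4.36,6.48,0,0,0,-7],[-1,-4.36,6.48,0,0,0,-7],[-1,0,0,0,0,0,0]]

```text
time: 7.73
tool_pos: [557.6, -28.7, 109.0]
eef_rot: [[-0.903, -0.43, 0.001], [-0.43, 0.903, -0.0], [-0.001, -0.001, -1.0]]
contact_force: [1.5, -0.6, -0.1]
grip_width: 0.007
```

>>> carry_out:
  series:
    - [[-1,-8,-6,0,0,0,0],[-1,-8,-6,0,0,0,0],[-1,0,0,-35,0,0,0],[-1,0,0,-35,0,0,0],[-1,-24,-18,-20,0,0,7],[-1,-24,-18,0,0,0,7],[-1,-24,-18,0,0,0,7],[-1,0,0,0,0,0,7]]

```text
time: 8.4
tool_pos: [666.4, -64.3, 199.2]
eef_rot: [[-0.998, 0.056, 0.004], [0.056, 0.998, -0.001], [-0.004, -0.001, -1.0]]
contact_force: [-1.6, 0.8, -0.4]
grip_width: 0.005
```

```bash
python3 - <<'E'
from h import *
c=shot("scene","s6",(190,150,340,250),5)
o=arm.observe();print(o["contact_force"],o["tool_pos"],o["joint_positions"])
print(auto(c)); print(prof(c,90,300))
E
```

```text
[-0.94754796  0.40397598 -0.17343483] [664.07896373 -63.28119627 198.62076405] [-1.84437702e-01  5.66661833e-01  1.25267700e+00 -5.83873041e-05
  1.32094340e+00 -1.68879421e+00]
([(np.float64(60.0), 62), (np.float64(62.0), 63), (np.float64(58.0), 63), (np.float64(64.0), 63), (np.float64(66.0), 64), (np.float64(68.0), 64)], 88)
[(90, 72), (94, 74), (98, 74), (102, 75), (106, 75), (110, 75), (114, 75), (118, 75), (122, 74), (126, 75), (130, 75), (134, 77), (138, 79), (142, 81), (146, 83), (150, 85), (154, 86), (158, 87), (162, 87), (166, 88), (170, 89), (174, 89), (178, 89), (182, 90), (186, 91), (190, 96), (194, 93), (198, 104), (202, 140), (206, 161), (210, 166), (214, 167), (218, 167), (222, 168), (226, 168), (230, 168), (234, 168), (238, 168), (242, 168), (246, 168), (250, 169), (254, 169), (258, 168), (262, 168), (266, 167), (270, 167), (274, 168), (278, 169), (282, 168), (286, 167), (290, 168), (294, 171), (298, 170)]
```

View pics/s6.png

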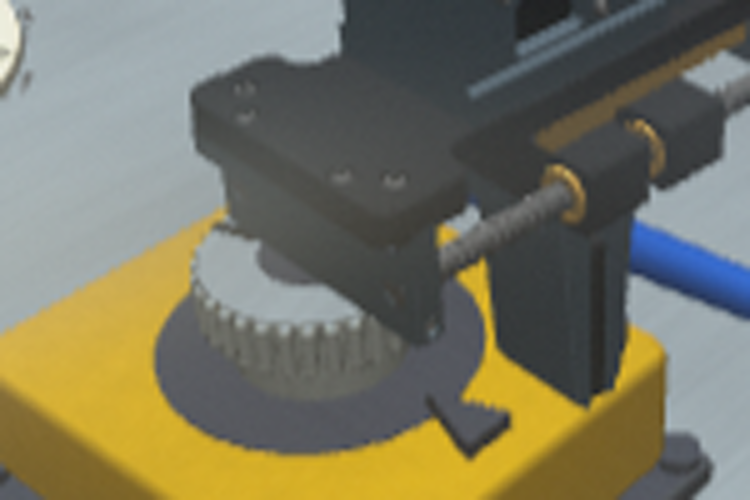

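The ring is partly hidden by the gripper. The visible dark mark at its upper left, about (230,228), fits a slot angle of about 200°, which is what I expected. Next I rewind the wrist up here.

>>> carry_out:
  series:
    - [[-1,0,0,0,0,0,7],[-1,0,0,0,0,0,7],[-1,0,0,0,0,0,7],[-1,0,0,0,0,0,7],[-1,0,0,0,0,0,7],[-1,0,0,0,0,0,7],[-1,0,0,0,0,0,7],[-1,0,0,0,0,0,7]]

```text
time: 9.12
tool_pos: [661.4, -61.8, 198.9]
eef_rot: [[-0.516, 0.856, -0.001], [0.856, 0.516, 0.0], [0.0, -0.0, -1.0]]
contact_force: [0.3, 1.0, 0.8]
grip_width: 0.008
```

>>> carry_out:
  series:
    - [[-1,0,0,0,0,0,7],[-1,0,0,0,0,0,7],[-1,0,0,0,0,0,7],[-1,0,0,0,0,0,7],[-1,0,0,0,0,0,7],[-1,0,0,0,0,0,7],[-1,0,0,0,0,0,7],[-1,0,0,0,0,0,7]]

```text
time: 9.78
tool_pos: [661.4, -61.8, 198.8]
eef_rot: [[0.421, 0.907, -0.0], [0.907, -0.421, 0.0], [-0.0, -0.001, -1.0]]
contact_force: [-0.3, 0.5, 0.0]
grip_width: 0.01
```

>>> carry_out:
  series:
    - [[-1,0,0,0,0,0,7],[-1,0,0,0,0,0,7],[-1,0,0,0,0,0,7],[-1,0,0,0,0,0,7],[-1,0,0,0,0,0,7],[-1,0,0,0,0,0,7],[-1,0,0,0,0,0,7],[-1,0,0,0,0,0,7]]

```text
time: 10.45
tool_pos: [661.4, -61.8, 198.8]
eef_rot: [[0.987, 0.158, -0.001], [0.158, -0.987, 0.0], [-0.0, -0.0, -1.0]]
contact_force: [-0.4, 0.2, 0.0]
grip_width: 0.005
```

>>> carry_out:
  series:
    - [[-1,0,0,0,0,0,7],[-1,0,0,0,0,0,7],[-1,0,0,0,0,0,7],[-1,0,0,0,0,0,7],[-1,0,0,0,0,0,7],[-1,0,0,0,0,0,7],[-1,0,0,0,0,0,7],[-1,0,0,0,0,0,0]]

```text
time: 11.12
tool_pos: [661.4, -61.8, 198.9]
eef_rot: [[0.767, -0.642, -0.0], [-0.642, -0.767, 0.0], [-0.0, 0.0, -1.0]]
contact_force: [0.4, -0.5, 0.3]
grip_width: 0.004
```

>>> carry_out:
  series:
    - [[-1,-37,4,0,0,0,0],[-1,-37,4,0,0,0,0],[-1,-37,4,0,0,0,0],[-1,-37,4,0,0,0,0],[-1,-37,4,0,0,0,0],[-1,-37,4,0,0,0,0],[-1,0,0,0,0,0,0]]

```text
time: 11.7
tool_pos: [468.9, 63.4, 198.8]
eef_rot: [[0.776, -0.631, -0.004], [-0.631, -0.776, 0.001], [-0.004, 0.002, -1.0]]
contact_force: [1.2, -0.1, 0.5]
grip_width: 0.004
```

```bash
python3 - <<'E'
from h import *
c=shot("scene","s7",(190,150,340,250),5)
o=arm.observe();print(o["contact_force"],o["tool_pos"],o["joint_positions"])
print(auto(c)); print(prof(c,150,250))
E
```

```text
[-0.01852484 -0.33713769 -0.04880079] [472.02264711  62.25242507 199.16540414] [5.41932946e-03 3.04215832e-01 1.71931669e+00 2.94548286e-04
 1.11952271e+00 2.25898340e+00]
([(np.float64(196.0), 100), (np.float64(194.0), 106), (np.float64(198.0), 107), (np.float64(192.0), 118), (np.float64(200.0), 121), (np.float64(190.0), 132)], 160)
[(150, 137), (154, 141), (158, 157), (162, 159), (166, 160), (170, 161), (174, 161), (178, 161), (182, 161), (186, 155), (190, 132), (194, 106), (198, 107), (202, 138), (206, 157), (210, 161), (214, 162), (218, 162), (222, 162), (226, 162), (230, 162), (234, 162), (238, 162), (242, 162), (246, 162)]
```

>>> carry_out:
  series:
    - [[-1,0,0,30,0,0,0],[-1,0,0,30,0,0,0],[-1,0,0,20,0,0,0],[-1,0,0,10,0,0,0],[-1,5,3.8,0,0,0,0],[-1,5,3.8,0,0,0,0],[-1,0,0,0,0,0,0]]

```text
time: 12.33
tool_pos: [479.2, 47.5, 109.6]
eef_rot: [[0.772, -0.635, 0.002], [-0.635, -0.772, -0.0], [0.001, -0.001, -1.0]]
contact_force: [0.9, 0.0, 0.7]
grip_width: 0.004
```

>>> carry_out:
  series:
    - [[-1,2.4,1.8,0,0,0,0],[-1,1.6,1.2,0,0,0,0],[-1,0,0,0,0,0,0]]

```text
time: 12.58
tool_pos: [479.2, 45.1, 109.9]
eef_rot: [[0.772, -0.636, 0.001], [-0.636, -0.772, 0.003], [-0.001, -0.003, -1.0]]
contact_force: [-1.6, 18.9, 2.7]
grip_width: 0.005
```

>>> carry_out:
  series:
    - [[-1,-4.36,6.48,0,0,0,-7],[-1,-4.36,6.48,0,0,0,-7],[-1,-4.36,6.48,0,0,0,-7],[-1,-4.36,6.48,0,0,0,-7],[-1,-4.36,6.48,0,0,0,-7],[-1,-4.36,6.48,0,0,0,-7],[-1,-4.36,6.48,0,0,0,-7],[-1,-4.36,6.48,0,0,0,-7]]

```text
time: 13.25
tool_pos: [433.3, 4.2, 109.8]
eef_rot: [[0.957, 0.291, 0.001], [0.291, -0.957, 0.0], [0.001, -0.0, -1.0]]
contact_force: [-1.2, 3.9, 1.8]
grip_width: 0.008
```

>>> carry_out:
  series:
    - [[-1,-3.8,6.9,0,0,0,-7],[-1,-4.36,6.48,0,0,0,-7],[-1,-4.36,6.48,0,0,0,-7],[-1,-4.36,6.48,0,0,0,-7],[-1,-4.36,6.48,0,0,0,-7],[-1,-4.36,6.48,0,0,0,-7],[-1,-4.36,6.48,0,0,0,-7],[-1,0,0,0,0,0,0]]

```text
time: 13.92
tool_pos: [438.5, -50.0, 109.7]
eef_rot: [[0.407, 0.913, 0.001], [0.913, -0.407, -0.001], [0.0, 0.002, -1.0]]
contact_force: [-1.0, -0.5, 0.6]
grip_width: 0.008
```

```bash
python3 - <<'E'
from h import *
c=shot("scene","s8",(190,150,340,250),5)
o=arm.observe();print(o["contact_force"],o["tool_pos"])
print(auto(c)); print(prof(c,270,330))
E
```

```text
[-0.03909201  0.70159665  0.4100556 ] [438.20893284 -49.4916573  109.59645009]
([(np.float64(308.0), 63), (np.float64(306.0), 69), (np.float64(310.0), 72), (np.float64(304.0), 94), (np.float64(312.0), 111), (np.float64(154.0), 129)], 161)
[(270, 162), (274, 162), (278, 163), (282, 163), (286, 162), (290, 163), (294, 164), (298, 162), (302, 133), (306, 69), (310, 72), (314, 148), (318, 163), (322, 163), (326, 164)]
```

>>> carry_out:
  series:
    - [[-1,-3.6,7.0,0,0,0,-7],[-1,-4.36,6.48,0,0,0,-7],[-1,-4.36,6.48,0,0,0,-7],[-1,-4.36,6.48,0,0,0,-7],[-1,-3.19,4.58,0,0,0,-5],[-1,-3.19,4.58,0,0,0,-5],[-1,-3.19,4.58,0,0,0,-5],[-1,0,0,0,0,0,0]]

```text
time: 14.63
tool_pos: [474.9, -78.8, 109.3]
eef_rot: [[-0.318, 0.948, 0.001], [0.948, 0.318, -0.0], [-0.001, 0.001, -1.0]]
contact_force: [-1.0, 0.6, -0.5]
grip_width: 0.003
```

```bash
python3 - <<'E'
from h import *
c=shot("scene","s9",(190,150,340,250),5)
o=arm.observe();print(o["contact_force"],o["tool_pos"])
print(auto(c)); print(prof(c,330,385))
E
```

```text
[0.32283071 0.32631877 0.29701796] [474.55472922 -78.59675599 109.26645839]
([(np.float64(352.0), 69), (np.float64(350.0), 72), (np.float64(152.0), 77), (np.float64(160.0), 77), (np.float64(162.0), 77), (np.float64(154.0), 77)], 160)
[(330, 166), (334, 165), (338, 165), (342, 163), (346, 136), (350, 72), (354, 84), (358, 146), (362, 166), (366, 167), (370, 166), (374, 166), (378, 166), (382, 166)]
```

>>> carry_out:
  series:
    - [[-1,-3.19,4.58,0,0,0,-5],[-1,-3.19,4.58,0,0,0,-5],[-1,0,0,0,0,0,0],[-1,-8,-6,0,0,0,0],[-1,-16,-12,0,0,0,0],[-1,0,0,-35,0,0,0],[-1,0,0,-35,0,0,0],[-1,0,0,-30,0,0,0]]

```text
time: 15.35
tool_pos: [480.1, -111.7, 210.7]
eef_rot: [[-0.472, 0.882, 0.0], [0.882, 0.472, -0.0], [-0.0, 0.0, -1.0]]
contact_force: [0.4, 0.4, 0.0]
grip_width: 0.005
```

>>> carry_out:
  series:
    - [[-1,-30,-22,0,0,0,0],[-1,-30,-22,0,0,0,0],[-1,-30,-22,0,0,0,0],[-1,-30,-22,0,0,0,0],[-1,-30,-22,0,0,0,0],[-1,-30,-22,0,0,0,0],[-1,-30,-22,0,0,0,0],[-1,0,0,0,0,0,0]]

```text
time: 16.02
tool_pos: [444.3, -375.5, 208.9]
eef_rot: [[-0.47, 0.883, 0.001], [0.883, 0.47, -0.003], [-0.003, -0.001, -1.0]]
contact_force: [-0.8, 0.6, -0.9]
grip_width: 0.007
```

```bash
python3 - <<'E'
from h import *
c=shot("scene","s10"); d=shot("top","t10",(200,160,480,340),2.8)
o=arm.observe();print(o["contact_force"],o["tool_pos"],o["qvel"].round(3))
print(auto(c)); print(prof(c,340,380))
E
```

```text
[ 0.88036038 -0.13263517 -0.27941837] [ 444.79062221 -370.48859513  208.6576599 ] [ 0.043 -0.016  0.029  0.005  0.002 -0.005]
([(np.float64(0.0), 71), (np.float64(2.0), 72), (np.float64(358.0), 86), (np.float64(4.0), 90), (np.float64(6.0), 115), (np.float64(356.0), 116)], 156)
[(340, 157), (344, 157), (348, 158), (352, 152), (356, 116), (360, 71), (364, 90), (368, 136), (372, 156), (376, 158)]
```

View pics/t10.png

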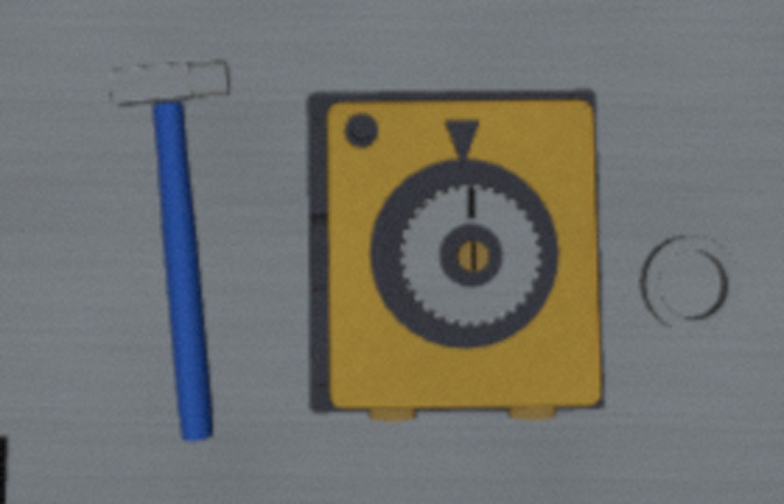

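View pics/s10.png

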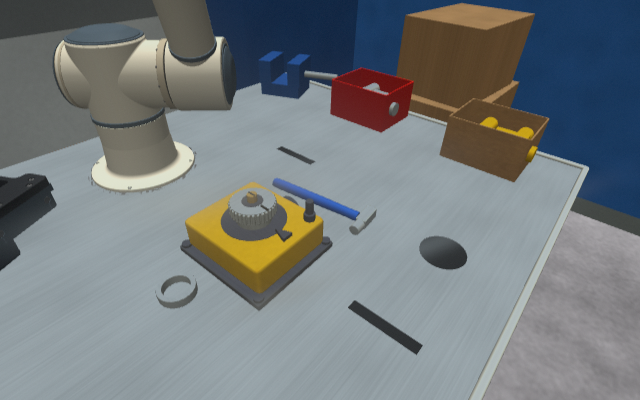

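The slot, at (472,200) in the top crop, lines up with the pointer at (463,155) on its second pass. The screw slot, bolt, hammer and race look unmoved, and the arm is clear.

>>> carry_out:
  series:
    - [[-1,0,0,0,0,0,0],[-1,0,0,0,0,0,0],[-1,0,0,0,0,0,0],[-1,0,0,0,0,0,0]]

```text
time: 16.45
tool_pos: [446.0, -368.3, 209.1]
eef_rot: [[-0.478, 0.878, 0.0], [0.878, 0.478, -0.0], [-0.0, 0.0, -1.0]]
contact_force: [0.1, -0.8, -0.7]
grip_width: 0.006
```

```bash
python3 -c "
from h import *
print(auto(eyes.camera('scene')))
print(arm.finish_job())"
```

```text
([(np.float64(0.0), 71), (np.float64(2.0), 72), (np.float64(358.0), 86), (np.float64(4.0), 90), (np.float64(6.0), 115), (np.float64(356.0), 117)], 156)
the job is handed in; nothing more can be done
None
```

The lock ring now stands two full turns from tight, with its slot at the pointer, and the job is handed in at about 16.5 s on the robot's clock. I pushed it anticlockwise with a corner of the closed fingers in the knurling, in two long strokes round the rim with a wrist rewind between them.

**Ring angle:** the slot started about 67° short of the pointer and turned about 428° in all, passing the pointer once before stopping there. The last picture puts it within about 2° of the pointer, and it did not move between the last two looks.

**Everything else:** the screw slot, bolt, hammer and race look unmoved in the last pictures. I judged this by eye and did not measure it. The arm ended about 350 mm from the ring with no contact force.

**Checks that disagreed or were missing:**
- The two cameras put the ring's centre 3 to 5 mm apart. I moved my estimate to fit the pointer and the contact forces.
- The gripper hid the slot for part of the first stroke, but the slot was about where I expected (196° against 200°) when it came back into view.
- The highest contact force I read was about 36 N, at the fingertips on first touch.

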